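Clamp the printing block and keep the trigger squeezed

ROBOT

A 6-joint arm with a two-finger parallel gripper is mounted at the origin on a cart in front of the work surface, level with it; the furniture and walls round the work are solid. World frame = base frame: x ahead of the robot, y to its left, z up, the work surface at z = 0. Lengths are in m, angles in rad, forces in N, time in s.
With the tool pointing down it reaches from about 0.325 to 0.875 m from the base axis. Payload 4.4 kg.
Tool frame: the origin (TCP) lies on the centre line of the jaws, within the pads' length; the fingertips stand 25 mm ahead of it and the grasp point (between the pads) lies 6 mm ahead of it; z points along the fingers, y is the line along which they close (so a half turn about z gives the same grasp; the last joint's range is limited). The gripper opens to 85 mm and grips with 20 to 120 N. Pads are 22 mm wide; open, the fingers measure 114 mm over their backs; the gripper's body (76 mm by 85 mm) begins 54 mm behind the grasp point. The pads swing forward as they close: fully open they stand 13 mm farther back than shut.
Start: joints at [1.042, 0.207, 1.542, -0, 1.393, -0.15], TCP at [0.213, 0.534, 0.218] pointing down, gripper open.
Joint ranges: [-2.73, 2.73], [-0.86, 2.22], [0.23, 2.46], [-1.11, 4.25], [0.08, 2.63], [-2.82, 2.82]. Speed limits (rad/s): [2.79, 2.79, 3.14, 3.14, 3.14, 3.14].

INTERFACE

Orientations are given as a 3x3 rotation matrix whose columns are the frame's x, y, z axes.
In Python, from plant import ctrl, eoat, vision, workorder gives the robot as it stands. Calls block until the motion is done:
- ctrl.move_ptp(position, orientation): joint-space move of the TCP to a pose.
- ctrl.move_linear(position, ori=None, speed=0.15, until_force=None): straight line of the TCP; ori=None keeps the orientation; speed is the mean speed in m/s. With until_force (N) it stops when the force on the tool has changed by that much, and returns True; else False.
- ctrl.movej(angles): joint-space move.
- eoat.move_gripper(opening): finger opening in m; the grip force is fixed at half the most; returns when the fingers have stopped.
- ctrl.hold(seconds).
- ctrl.ik(position, orientation): joint angles nearest the present ones, or None.
- ctrl.sense(): the state.
- vision.camera(name): name is "side" or "top"; returns the picture (400x640x3 uint8, red, green, blue); there is no depth.
- vision.camera_params(name): a dict with "mtx" (3x3 intrinsics, pixels), "k1" (the pictures are not rectified: a ray, as slopes to the right and down, at radius r is drawn at 1 + k1 r^2 times it, then the intrinsics apply), "rvec" (rotation vector, rad) and "tvec" (3), from world to camera coordinates, as OpenCV has them. Camera axes: x right, y down, z forward; pixel columns grow to the right and rows downward; lengths in m; the calibration is good to about 2 mm. A picture is of the moment at which its call begins. camera_params takes no time and is no camera call.
A pose or a line that the arm cannot do raises ctrl.PlanningError and nothing moves.
- workorder.job_done(): hands the job in; it is judged then, once.
The state is a dict: "time": time; "q": joint angles; "joint_velocities": joint speeds; "joint_torque": joint torques, N m; "ee_pos": TCP position; "eef_rot": TCP orientation; "wrist_force": force on the tool from outside, world axes, zero at the start; "wrist_torque": the same for the moment, N m; "gripper_width": finger opening in m; "finger_force": force on a finger pad.
Only numpy, scipy, OpenCV 4.12 (cv2) and the standard library are available. Lean on these libraries where they do the work, as an engineer would, in place of code of your own. Each camera call takes 0.05 s, during which the arm holds its last target. There are 200 camera calls.

TASK

Lay the wooden printing block flat on the bar of the bench clamp, lengthwise between the spring pad and the end stop, and let go of it. Then pump the clamp's ratchet trigger, without pushing the jaw by hand, until the pad presses the block against the end stop and is pushed back on its spring by about 6 mm (never beyond 9 mm, which would crush the block). The clamp has no lock, so finish while still holding the trigger squeezed at that pressure, and leave the other things on the table alone.

Things in the scene. Friction and masses are not known exactly. Their poses are not given: they have to be found in the camera images.
- clamp: one-hand ratchet bar clamp screwed to a plywood board (345 x 74 x 12 mm, x -105 to 240) fixed on the table. Origin: on the table under the housing. Its x axis is the clamping direction, from the handles to the end stop; z up. All places in this list are in this frame, in mm. Black housing: x -46 to 46, y +-17, top z 105; behind it nothing is higher than z 60
- bed_centre (a point): point on top of the flat steel bar that is the block's bed (bar x 46 to 236, y +-18, top z 35, open at both sides), at x 179: where the centre of the block's underside lies when the block touches the end stop. End stop: upright block on the bar, inner face x 214, y +-20, top z 72
- grip_face (a point): point on the back (-x) face of the fixed upright grip, at x -34, y 0, z 165. The grip is black, x -34 to -18, y +-13, z up to 180. Fixed grip and trigger are squeezed together; the grip does not give way
- trigger_blade: the dark steel trigger, 10 mm thick, y +-12, in front (+x) of the fixed grip. Origin: its pivot, x -10, z 95. At rest it leans forward 0.29 rad, upper end at z 177, x 9 to 20; fully squeezed it is upright, front face at x -5. Grip and trigger together measure 54 mm at rest, 29 mm squeezed. Nothing taller than z 75 stands in front of it
- trigger_grip (a point): point in the middle of the trigger's front face (facing +x), 70 mm up the blade from the pivot: at rest x 15, z 162; it moves about 20 mm toward -x and 2 mm up in a full squeeze
- clamp_trigger (a joint): trigger angle, rad: 0 at rest (a spring returns it), 0.30 fully squeezed. Takes 4 to 6 N with the jaw free, about 11 N with the pad pressed 7 mm. Moves the jaw 40 mm per rad through a pawl on a rod with 3.5 mm teeth: 7 or 10.5 mm a full squeeze; the first part of a squeeze may be idle. A full squeeze from a pad already touching presses it over 9 mm
- clamp_jaw (a joint): travel of the jaw along +x, m: 0 at the back, at most 0.065; 0 to 0.02 at the start. Friction (3.5 N) keeps a free jaw where it is when the trigger springs back; a loaded jaw slides back on release until the pad is pressed by only about 2 mm
- jaw_head: the dark head of the sliding jaw, 20 x 34 x 36 mm, x 60 to 80 plus jaw travel, z 37 to 72 (origin: at the clamp's origin plus jaw travel)
- clamp_pad (a joint): how far the pad is pushed back toward the jaw head on its spring, m: 0 free, 0.016 at the stop; 1200 N/m, so 6 mm is about 7 N
- pad_plate: black rubber pressure pad plate, 8 x 30 x 23 mm, on a 14 mm stem in front of the jaw head; 18 mm from head to plate when free (the collar round the stem takes 4 mm of that)
- pad_face (a point): centre of the pad's front face: x 106 plus jaw travel minus pad push, z 48
- wood_block: the wooden printing block with a picture on its top, 45 x 70 x 22 mm, lying flat on the table to the left of the clamp. Origin: centre of its underside; x across (45 mm), y along (70 mm), z up. About 60 g
- stapler_block: bystander: sanding block, 40 x 60 x 30 mm, wood with a dark sole; origin centre of its underside
- eraser: bystander: eraser in a card sleeve, 23 x 45 x 13 mm; origin centre of its underside
- paint_tube: bystander: metal paint tube with black cap, 32 x 114 x 27 mm; origin centre of its underside
Mind the look-alikes: they are no part of the job. What is shaped like the wood_block but blue or purple is not meant.

How it is judged:
By the outcome, as a careful person would: the job done as asked, in the order asked, and still so for the second after the job is handed in, while the arm keeps its last pose, push and grip.
It also fails if it takes over 64 s, if anything falls off the work surface, if the arm or the gripper's body presses on something with over 40 N, if the wrist force passes 120 N, or if a joint passes its speed limit or range.

## Working session

There is one attempt and no reset: what is moved stays moved. The work goes in short steps, each a Python script; the robot and the scene stay as the last script left them, time stands still between calls to the robot, and variables do not carry over. Pictures are saved under pics/ and viewed, at most 10 in all, crops included, and the job is handed in when it is done.

```bash
mkdir -p pics; python3 - <<'E'
from plant import ctrl, eoat, vision, workorder
import cv2
for n in("top","side"):
    cv2.imwrite(f"pics/{n}0.png",vision.camera(n)[:,:,::-1]); print(n,vision.camera_params(n))
s=ctrl.sense();print(s["time"],s["eef_rot"],s["gripper_width"])
E
```

```text
top {'mtx': array([[454.31679167,   0.        , 315.75783834],
       [  0.        , 454.31679167, 202.04426062],
       [  0.        ,   0.        ,   1.        ]]), 'k1': -0.02185299091171462, 'rvec': array([ 2.13418637, -2.11099812,  0.17114457]), 'tvec': array([0.1419976 , 0.59025334, 1.35560029])}
side {'mtx': array([[474.54463713,   0.        , 311.74711791],
       [  0.        , 474.54463713, 201.36454555],
       [  0.        ,   0.        ,   1.        ]]), 'k1': -0.12421841786349934, 'rvec': array([ 0.06383157,  2.68321191, -1.5591228 ]), 'tvec': array([0.58080795, 0.03147522, 1.43627444])}
0.1 [[-9.29097473e-01  3.69833474e-01 -1.04277535e-03]
 [ 3.69834818e-01  9.29095792e-01 -1.79352060e-03]
 [ 3.05534236e-04 -2.05201009e-03 -9.99997848e-01]] 0.08544250541450292
```

View pics/top0.png

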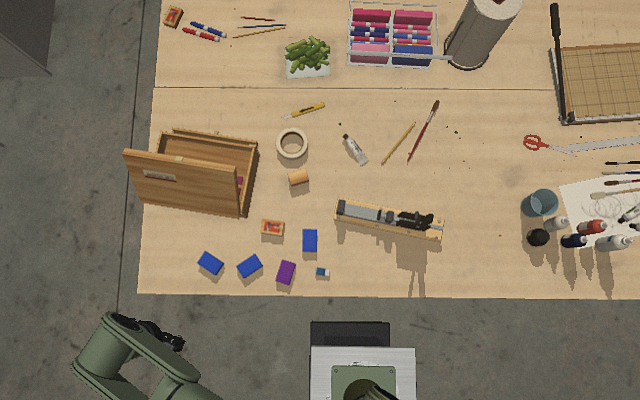

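View pics/side0.png

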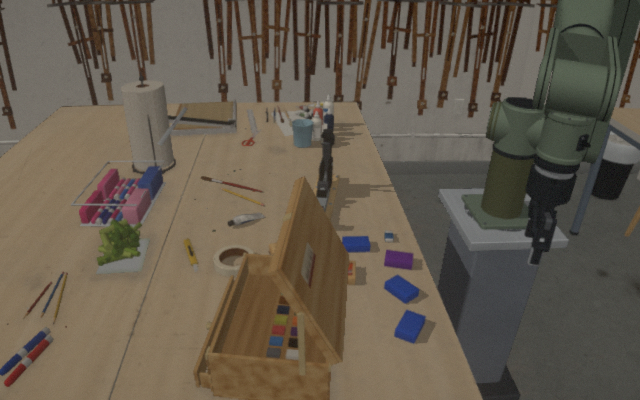

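The top view shows the clamp at (390,220), handles on the right and end stop on the left. Wooden pieces with a picture on top are at (272,228) and (173,16), and the sanding block is at (298,177). The blue and purple look-alikes are at (210,263), (250,266), (286,272) and (310,240). The block to use should be (272,228), which is wood-coloured and just left of the clamp. I'll confirm that in one crop.

```bash
cat > h.py <<'E'
import numpy as np, cv2
from plant import ctrl, eoat, vision, workorder
def ray(cam,uv):
    p=vision.camera_params(cam); K=p["mtx"]
    d=cv2.undistortPoints(np.array(uv,float).reshape(-1,1,2),K,np.array([p["k1"],0,0,0.]))[:,0]
    R=cv2.Rodrigues(p["rvec"])[0]
    return -R.T@p["tvec"], np.c_[d,np.ones(len(d))]@R
def plane(cam,uv,z):
    c,d=ray(cam,uv); return c+d*((z-c[2])/d[:,2])[:,None]
def proj(cam,P):
    p=vision.camera_params(cam)
    return cv2.projectPoints(np.array(P,float).reshape(-1,1,3),p["rvec"],p["tvec"],p["mtx"],np.array([p["k1"],0,0,0.]))[0][:,0]
E
python3 - <<'E'
from h import *
im=cv2.imread("pics/top0.png")
a=cv2.resize(im[192:257,256:456],None,fx=4,fy=4,interpolation=cv2.INTER_CUBIC)
cv2.imwrite("pics/crop1.png",a)
# board and block contours
b=im[215:242,255:290].astype(int)
print((b[:,:,2]-b[:,:,0])[::2,::2])
print(plane("top",[(272,228)],.022),plane("top",[(173,16)],.022),plane("top",[(336,205),(443,238)],.012))
E
```

```text
[[ 62  62  63  58  58  61  62  59  62  64  58  63  61  63  56  59  57  58]
 [ 60  63  58  61  55  59  62  62  65  60  60  64  62  59  64  60  61  58]
 [ 61  63  62  55 107  97  86  80  74  63  61  58  61  61  62  62  61  60]
 [ 59  60  58  56 105 124 120  90 112 104 109 103  88  84  78  57  61  59]
 [ 63  61  60  78 105 142 111 -16 109 137  49 128  85 102  96  56  64  61]
 [ 62  60  60  86  96 129  53  44  46  89  64  52  92 101  72  58  62  59]
 [ 62  59  58  94 101  82  72  55 141 128  90  61  81 101  59  62  64  62]
 [ 61  57  56  97 112  91  26  44 137 140 143  37  42 101  52  60  61  59]
 [ 60  59  54 105 102  97  99  74 109 116 145 133  95 102  44  62  57  64]
 [ 60  58  56  49  50  70  84  85  93  91  93  95  88  98  40  67  62  56]
 [ 60  59  61  51  46  45  48  47  42  44  42  58  69  79  47  59  62  58]
 [ 58  57  57  51  42  47  47  49  48  52  47  48  47  43  49  64  62  59]
 [ 58  60  58  47  45  45  46  49  48  46  45  44  51  46  45  62  61  61]
 [ 58  61  57  49  45  48  44  46  51  47  46  51  47  50  53  59  60  59]]
[[0.50999288 0.28548057 0.022     ]] [[1.24269459 0.65049391 0.022     ]] [[ 0.58701587  0.08447131  0.012     ]
 [ 0.48510637 -0.25205323  0.012     ]]
```

View pics/crop1.png

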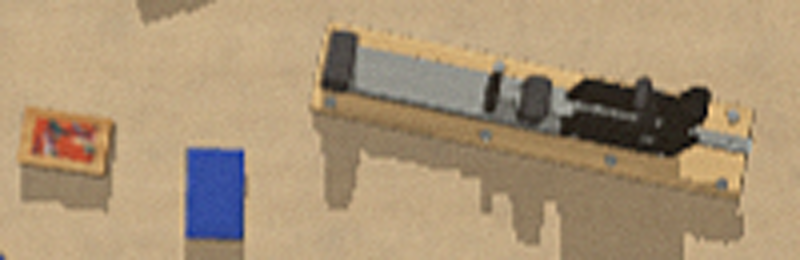

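The crop confirms it: the block at (272,228) is wooden with a red picture on top, and its neighbour at (310,240) is plain blue. The board corners are at about (339,198), (334,219), (441,241) and (445,218).

```bash
python3 - <<'E'
from h import *
im=cv2.imread("pics/top0.png"); s=cv2.imread("pics/side0.png")
for n in("top","side"): print(n,ray(n,[(320,200)])[0].round(3))
cv=lambda u,v:(256+(u+.5)/4-.5,192+(v+.5)/4-.5)
# block
d=im[215:242,255:290].astype(int); 
m=((d[:,:,2]-d[:,:,0]>75)|(d[:,:,2]-d[:,:,0]<36)).astype(np.uint8)
m=cv2.morphologyEx(m,cv2.MORPH_CLOSE,np.ones((5,5)))
c=max(cv2.findContours(m,0,1)[0],key=cv2.contourArea).reshape(-1,2)+[255,215]
P=plane("top",c,.022)[:,:2]*1000; r=cv2.minAreaRect(P.astype(np.float32)); print("block",r, cv2.boxPoints(r))
# clamp: board top corners (far-left, near-left, near-right, far-right)
A=plane("top",[cv(332,24),cv(314,104),cv(740,190),cv(752,108)],.012)[:,:2]
B=np.array([(.24,-.037),(.24,.037),(-.105,.037),(-.105,-.037)])
ca,cb=A.mean(0),B.mean(0)
H=(B-cb).T@(A-ca);th=np.arctan2(H[0,1]-H[1,0],H[0,0]+H[1,1])
R=np.array([[np.cos(th),-np.sin(th)],[np.sin(th),np.cos(th)]]);t=ca-R@cb
# sign check: y axis direction
print(A.round(3),"th",th,"t",t,"\nres mm",((A-(B@R.T+t))*1000).round(1))
E
```

```text
top [0.342 0.126 1.44 ]
side [0.656 1.199 0.731]
block ((515.034912109375, 287.19085693359375), (69.16522216796875, 45.60689926147461), 82.1075668334961) [[487.69882 256.06705]
 [532.8737  249.8046 ]
 [542.371   318.31467]
 [497.1961  324.57712]]
[[ 0.611  0.076]
 [ 0.546  0.09 ]
 [ 0.481 -0.244]
 [ 0.547 -0.256]] th 1.3791946014913596 t [ 0.53350035 -0.14983744] 
res mm [[-4.5 -2.5]
 [ 3.5 -2.6]
 [ 4.3  1.4]
 [-3.2  3.7]]
```

```bash
cat >> h.py <<'E'
TH=1.3792; T=np.array([.5335,-.1498])
def C(x,y,z):  # clamp mm -> world m
    c,s=np.cos(TH),np.sin(TH); return np.array([T[0]+(c*x-s*y)/1e3,T[1]+(s*x+c*y)/1e3,z/1e3])
E
python3 - <<'E'
from h import *
pts=[(240,-37,12),(240,37,12),(-105,37,12),(-105,-37,12),(214,-20,72),(214,20,72),(236,-20,72),(236,20,72),(46,18,35),(214,18,35),(46,-18,35),(-34,13,180),(-34,-13,180),(-18,13,180),(-18,-13,180),(20,12,177),(20,-12,177),(60,17,72),(60,-17,72)]
W=np.array([C(*p) for p in pts]); o=[]
for n,(u,v,w,h),f in(("top",(328,188,124,64),6),("side",(290,110,70,110),5)):
    a=cv2.resize(cv2.imread(f"pics/{n}0.png")[v:v+h,u:u+w],None,fx=f,fy=f,interpolation=cv2.INTER_CUBIC)
    for p in proj(n,W): cv2.circle(a,tuple(((p+.5-[u,v])*f).astype(int)),2,(0,255,0),-1)
    cv2.imwrite(f"pics/ov_{n}.png",a)
E
```

```text
(no output)
```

View pics/ov_top.png

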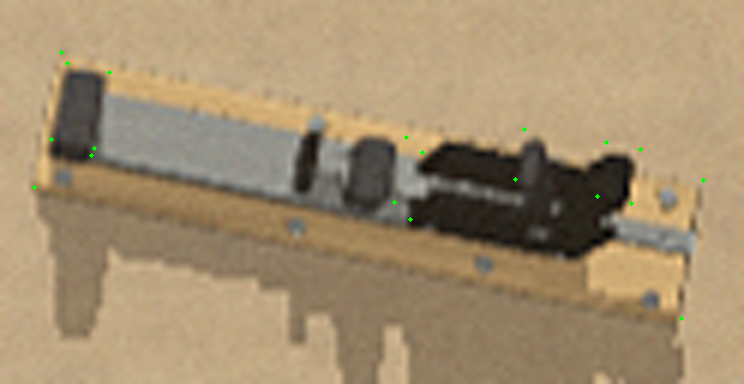

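View pics/ov_side.png

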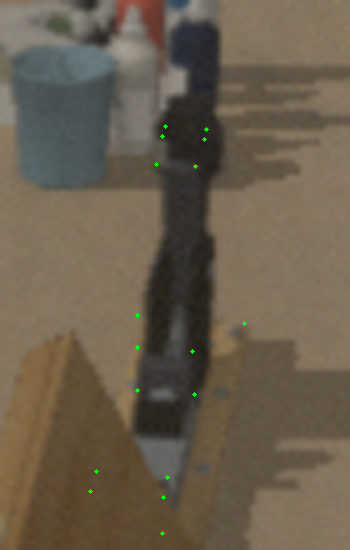

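The projected points sit about 9 crop px (roughly 4.5 mm in world −x) off the grip, trigger and end stop, and both views agree on this. I'll correct the clamp pose and pick up the block.

```bash
sed -i 's/T=np.array(\[.5335/T=np.array([.5290/' h.py; cat >> h.py <<'E'
def Rt(a):
    z=np.array([0,0,-1.]); y=np.array([np.cos(a),np.sin(a),0]); return np.c_[np.cross(y,z),y,z]
def best(p,a):
    c=[(abs(q[5]),k) for k in(a,a+np.pi) if (q:=ctrl.ik(p,Rt(k))) is not None]; return Rt(min(c)[1])
def st(m=""):
    s=ctrl.sense(); print(m,"t%.1f"%s["time"],s["ee_pos"].round(4) if hasattr(s["ee_pos"],"round") else s["ee_pos"],"F",np.round(s["wrist_force"],1),"w%.4f"%s["gripper_width"],"ff",np.round(s["finger_force"],2)); return s
E
python3 - <<'E'
from h import *
cvv=lambda u,v:(328+(u+.5)/6-.5,188+(v+.5)/6-.5)
for nm,p,z in(("pad",cvv(297,165),.059),("head",cvv(347,180),.072),("stop",cvv(98,115),.072)):
    w=plane("top",[p],z)[0][:2]-T; print(nm,1e3*(w@[np.cos(TH),np.sin(TH)]))
R=best([.515,.287,.12],np.radians(-7.9)); ctrl.move_ptp([.515,.287,.10],R); st()
ctrl.move_linear([.515,.287,.028],speed=.1,until_force=8); st()
eoat.move_gripper(.03); st()
ctrl.move_linear([.515,.287,.13],speed=.2); s=st(); print(s["q"])
cv2.imwrite("pics/t1.png",vision.camera("top")[150:300,230:430,::-1].repeat(3,0).repeat(3,1))
E
```

```text
pad 111.31717241149994
head 86.35385881292356
stop 216.08654325853442
 t1.6 [0.5147 0.2881 0.1005] F [-0.6 -0.   0.3] w0.0856 ff 0.0
 t2.5 [0.5156 0.2873 0.0286] F [-0.7  0.1  0.3] w0.0852 ff 0.0
 t3.0 [0.515  0.287  0.0281] F [-0.3 -0.4  0.4] w0.0300 ff 0.0
 t3.7 [0.5143 0.2867 0.1292] F [-0.2 -0.6 -0.1] w0.0298 ff 0.0
[3.61675096e-01 3.21116647e-01 1.59086095e+00 5.11888113e-06
 1.23099698e+00 4.99561444e-01]
```

View pics/t1.png

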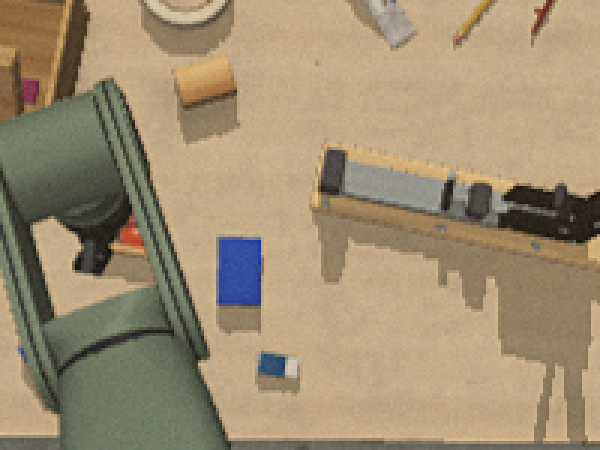

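```bash
python3 - <<'E'
from h import *
s=ctrl.sense(); print(s["eef_rot"].round(2) if hasattr(s["eef_rot"],"round") else s["eef_rot"])
tip=np.array(s["ee_pos"])-[0,0,.025]
P=[[.515,.287,.022],tip]
a=vision.camera("top"); b=vision.camera("side")
o=[]
for n,i,(u,v) in(("top",a,(220,180)),("side",b,(310,200))):
    i=i[:,:,::-1].copy(); print(n,proj(n,P))
    c=cv2.resize(i[v:v+110,u:u+100],None,fx=4,fy=4,interpolation=cv2.INTER_CUBIC)
    for p,k in zip(proj(n,P),((0,255,0),(255,255,0))): cv2.circle(c,tuple(((p+.5-[u,v])*4).astype(int)),3,k,-1)
    o.append(c)
cv2.imwrite("pics/chk.png",np.hstack(o))
E
```

```text
[[ 0.14  0.99 -0.  ]
 [ 0.99 -0.14 -0.  ]
 [-0.   -0.   -1.  ]]
top [[271.56370724 226.41183969]
 [268.73721438 223.53982784]]
side [[345.70843303 268.43421634]
 [347.96994423 240.68768729]]
```

View pics/chk.png

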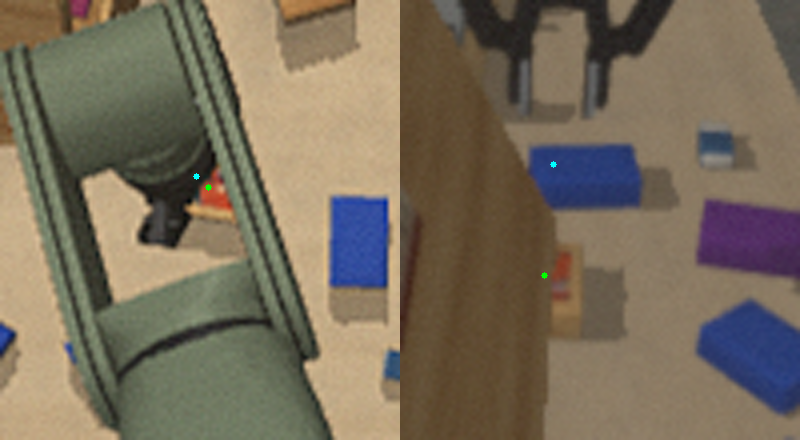

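```bash
python3 - <<'E'
from h import *
for z in(.10,.13,.16,.19,.22): print(z,plane("top",[(261,236),(255,240),(266,241)],z)[:,:2].round(3).tolist())
c,d=ray("side",[(341.5,228.5),(357.5,228.5)])   # two finger tips
for y in(.23,.26,.287): print(y,[(c+k*(y-c[1])/k[1]).round(3).tolist() for k in d])
print(ctrl.sense()["wrist_torque"])
E
```

```text
0.1 [[0.477, 0.309], [0.465, 0.326], [0.462, 0.293]]
0.13 [[0.474, 0.305], [0.462, 0.322], [0.459, 0.29]]
0.16 [[0.471, 0.3], [0.459, 0.317], [0.457, 0.286]]
0.19 [[0.468, 0.296], [0.456, 0.313], [0.454, 0.282]]
0.22 [[0.465, 0.292], [0.454, 0.308], [0.451, 0.278]]
0.23 [[0.523, 0.23, 0.101], [0.483, 0.23, 0.1]]
0.26 [[0.527, 0.26, 0.12], [0.488, 0.26, 0.119]]
0.287 [[0.53, 0.287, 0.138], [0.493, 0.287, 0.137]]
[ 0.00630359 -0.02635183 -0.02189599]
```

Both fingertips triangulate to z≈0.137 with the TCP at 0.129. The block at side (346,268) has not moved, so the fingers closed above it. The tips are about 33 mm higher than stated, so I'll go lower with a force guard.

```bash
python3 - <<'E'
from h import *
eoat.move_gripper(.085)
print(ctrl.move_linear([.515,.287,.03],speed=.2,until_force=10)); st()
print(ctrl.move_linear([.515,.287,-.002],speed=.06,until_force=5)); st()
eoat.move_gripper(.03); st("closed")
b=vision.camera("side"); cv2.imwrite("pics/s2.png",cv2.resize(b[180:310,310:440,::-1],None,fx=4,fy=4))
E
```

```text
False
 t5.1 [0.5157 0.2873 0.0306] F [ 0.3 -0.1 -0. ] w0.0848 ff 0.0
False
 t5.8 [ 0.5149  0.287  -0.0023] F [0.8 0.4 0.3] w0.0847 ff 0.0
closed t6.2 [ 0.5159  0.2873 -0.0011] F [ 0.1 -0.4  3.9] w0.0433 ff 61.44
```

View pics/s2.png

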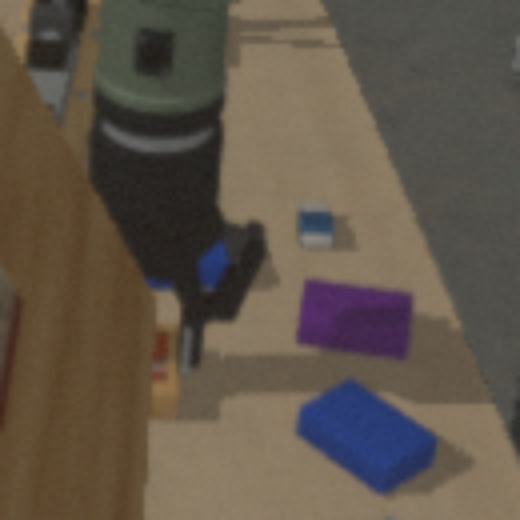

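The block is held: width 43 mm, finger force 61 N, tips just at the table. So the tips lie about level with the TCP. Now I'll place it.

```bash
python3 - <<'E'
from h import *
ctrl.move_linear([.515,.287,.15],speed=.2); st("lift")
R=best(C(174,0,150),TH-np.pi/2)
ctrl.move_ptp(C(174,0,130),R); st()
ctrl.move_linear(C(174,0,50),speed=.15)
print(ctrl.move_linear(C(174,0,31),speed=.04,until_force=3)); st("down")
eoat.move_gripper(.075); st("open")
ctrl.move_linear(C(174,0,130),speed=.2)
ctrl.move_ptp(C(-60,0,260),best(C(-60,0,260),TH)); st("away")
b=vision.camera("top"); cv2.imwrite("pics/t3.png",cv2.resize(b[188:252,328:452,::-1],None,fx=6,fy=6,interpolation=cv2.INTER_CUBIC))
cv2.imwrite("pics/t3f.png",b[:,:,::-1])
E
```

```text
lift t7.2 [0.5137 0.2865 0.1482] F [ 0.2  0.4 -1.2] w0.0432 ff 61.05
 t8.2 [0.5619 0.022  0.1296] F [ 0.8  1.2 -1.2] w0.0430 ff 61.05
True
down t9.4 [0.5627 0.0209 0.0338] F [ 0.2 -0.6  4.1] w0.0429 ff 61.57
open t9.8 [0.5615 0.0211 0.0328] F [ 0.6 -0.   0.3] w0.0749 ff 0.0
away t11.5 [ 0.5169 -0.2078  0.258 ] F [-0.6 -0.7 -0.5] w0.0752 ff 0.0
```

View pics/t3.png

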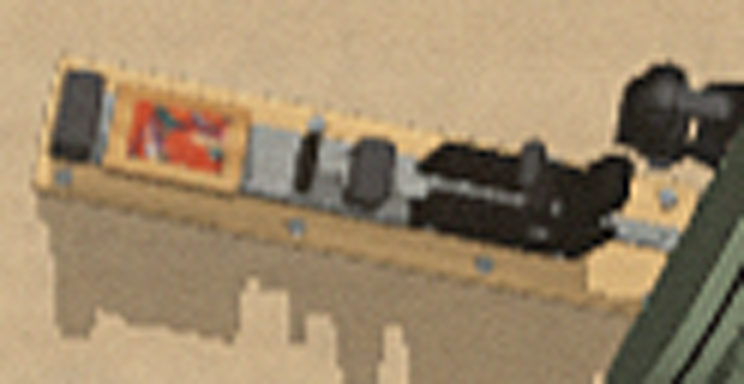

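The block lies flat and straight on the bar, spanning crop (107–248, 80–190), about 3–4 mm from the stop, and it is released. Next I'll find the fixed grip by touch, then make a first pump.

```bash
cat >> h.py <<'E'
def cx(): # tcp in clamp x mm
    p=np.array(ctrl.sense()["ee_pos"])[:2]-T; return 1e3*p@[np.cos(TH),np.sin(TH)]
def edges(tag): # dark profile along the bar in top view -> jaw/pad edges in clamp mm
    im=vision.camera("top"); cv2.imwrite(f"pics/{tag}.png",im[:,:,::-1]); g=im.astype(float).mean(2)
    def prof(z,xs,ys):
        return np.mean([cv2.remap(g.astype(np.float32),*[a.astype(np.float32).reshape(1,-1) for a in proj("top",[C(x,y,z) for x in xs]).T],cv2.INTER_CUBIC)[0] for y in ys],0)
    xs=np.arange(80,160,.5); p=prof(59,xs,(-8,-5,-2)) # pad plate top z59.5
    xh=np.arange(50,120,.5); h=prof(72,xh,(-8,-4,0,4,8))
    return xs,p,xh,h
E
python3 - <<'E'
from h import *
R=best(C(-7,0,260),TH); z=145
eoat.move_gripper(.085)
ctrl.move_ptp(C(-7,0,230),R); print(cx())
print(ctrl.move_linear(C(-7,0,z),speed=.12,until_force=6)); st("in")
eoat.move_gripper(.064); st()
print(ctrl.move_linear(C(6,0,z),speed=.03,until_force=3)); st("touch"); print("cx",cx())
ctrl.move_linear(C(-7,0,z),speed=.1); eoat.move_gripper(.085)
xs,p,xh,h=edges("e0"); print(p[::4].astype(int).tolist(),h[::4].astype(int).tolist())
E
```

```text
-5.5639355561805
False
in t13.0 [ 0.5284 -0.1573  0.146 ] F [0.5 0.3 0.7] w0.0848 ff 0.0
 t13.4 [ 0.528  -0.1567  0.1456] F [ 0.4 -0.4  0.6] w0.0642 ff 0.0
True
touch t13.7 [ 0.5286 -0.1507  0.1446] F [-0.1 -0.4  0.7] w0.0642 ff 0.78
cx -0.948764522009768
[63, 60, 75, 118, 148, 147, 147, 147, 151, 154, 146, 82, 26, 31, 34, 53, 101, 149, 160, 151, 147, 148, 149, 148, 147, 150, 150, 144, 123, 110, 136, 157, 155, 153, 153, 150, 129, 112, 113, 117] [102, 112, 134, 151, 150, 145, 129, 90, 62, 65, 73, 73, 72, 73, 75, 72, 62, 58, 84, 122, 128, 126, 133, 136, 140, 140, 116, 60, 28, 29, 37, 68, 126, 162, 156]
```

```bash
cat >> h.py <<'E'
def half(xs,p,lo,hi,lev,rising=True): # last crossing of level in window
    k=[i for i in range(1,len(xs)) if lo<=xs[i]<=hi and (p[i-1]<lev<=p[i])]; 
    return [round(xs[i]-.5*(p[i]-lev)/(p[i]-p[i-1]),1) for i in k]
def jaw(tag):
    xs,p,xh,h=edges(tag); print(tag,"head front",half(xh,h,75,119,100),"pad front",half(xs,p,90,158,90))
E
python3 - <<'E'
from h import *
ctrl.move_linear(C(-18.5,0,145),speed=.1); st("c"); print(cx()); jaw("e1")
for w in(.054,.048,.042,.036,.031):
    eoat.move_gripper(w); st()
jaw("e2")
eoat.move_gripper(.085); st(); jaw("e3")
E
```

```text
c t14.6 [ 0.5254 -0.1686  0.1451] F [-0.1  0.4  0.5] w0.0852 ff 0.0
-19.1063710093959
e1 head front [np.float64(86.7), np.float64(113.1)] pad front [np.float64(111.6)]
 t15.1 [ 0.5266 -0.1657  0.1461] F [0.4 7.5 4.9] w0.0541 ff 3.31
 t15.3 [ 0.5267 -0.1656  0.1462] F [0.7 6.7 5.6] w0.0478 ff 3.44
 t15.5 [ 0.5268 -0.1656  0.1463] F [1.3 7.1 5.3] w0.0415 ff 3.42
 t15.8 [ 0.5268 -0.1657  0.1463] F [1.7 7.7 5.4] w0.0361 ff 3.39
 t16.0 [ 0.5266 -0.167   0.1465] F [0.2 3.7 6. ] w0.0310 ff 4.82
e2 head front [np.float64(94.1)] pad front [np.float64(91.8), np.float64(119.4)]
 t16.6 [ 0.5256 -0.1687  0.1453] F [ 0.5  0.4 -0.1] w0.0853 ff 0.0
e3 head front [np.float64(94.2)] pad front [np.float64(91.8), np.float64(119.5)]
```

```bash
python3 - <<'E'
from h import *
for k in(4,5):
    eoat.move_gripper(.045);eoat.move_gripper(.031); st(); eoat.move_gripper(.075); jaw(f"e{k}")
for w in(.06,.05,.045,.04,.037,.034,.031): eoat.move_gripper(w); st()
jaw("e6")
b=cv2.imread("pics/e6.png"); cv2.imwrite("pics/e6c.png",cv2.resize(b[188:252,328:452],None,fx=6,fy=6,interpolation=cv2.INTER_CUBIC))
E
```

```text
t17.4 [ 0.5268 -0.167   0.1468] F [0.6 4.6 6.9] w0.0309 ff 4.55
e4 head front [np.float64(104.7)] pad front [np.float64(102.5), np.float64(129.2)]
 t18.7 [ 0.5273 -0.1672  0.1472] F [0.4 6.8 4.9] w0.0310 ff 3.48
e5 head front [np.float64(111.8)] pad front [np.float64(110.0), np.float64(137.6)]
 t19.5 [ 0.5263 -0.167   0.1462] F [0.6 6.1 3.2] w0.0603 ff 2.97
 t19.8 [ 0.5267 -0.1668  0.1468] F [0.4 6.3 5.6] w0.0502 ff 3.38
 t20.0 [ 0.5269 -0.1668  0.1469] F [0.3 6.3 5.2] w0.0450 ff 3.5
 t20.2 [ 0.527  -0.1669  0.147 ] F [-0.1  6.8  5.1] w0.0401 ff 3.46
 t20.5 [ 0.5271 -0.1669  0.1471] F [0.4 7.3 5. ] w0.0370 ff 3.45
 t20.7 [ 0.5272 -0.167   0.1471] F [1.  7.3 4.9] w0.0338 ff 3.44
 t20.9 [ 0.5272 -0.1672  0.1472] F [0.7 7.4 5.4] w0.0306 ff 3.69
e6 head front [np.float64(118.3)] pad front [np.float64(116.3), np.float64(141.8)]
```

View pics/e6c.png

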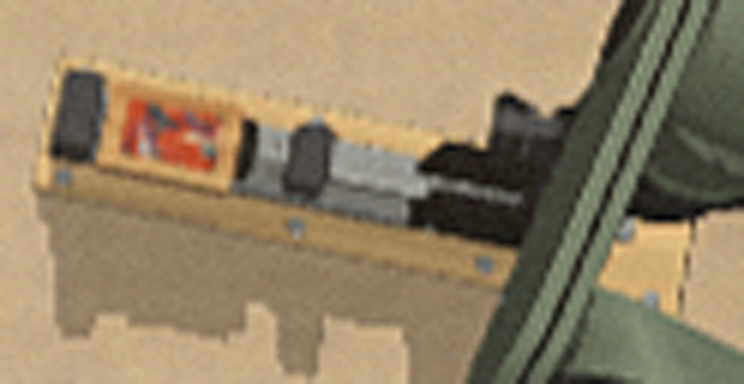

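The pad plate at crop (248,150) now touches the block and has slid it almost to the stop, with 1–2 mm to go. The force is still the free level of 3.45 N. At this lever about +0.6 N per mm of pad push is expected, so 6 mm is about 7 N. I'll make the last squeeze in small steps.

```bash
python3 - <<'E'
from h import *
eoat.move_gripper(.075); jaw("f0")
w=.056
while w>.029:
    eoat.move_gripper(w); s=st()
    if np.max(s["finger_force"])>6.0: break
    w-=.002
jaw("f1"); ctrl.hold(.3); st()
E
```

```text
f0 head front [np.float64(118.3)] pad front [np.float64(116.2), np.float64(141.9)]
 t21.8 [ 0.5265 -0.1668  0.1464] F [0.8 6.4 4. ] w0.0562 ff 3.31
 t22.0 [ 0.5266 -0.1667  0.1466] F [0.  7.2 5. ] w0.0541 ff 3.5
 t22.2 [ 0.5267 -0.1667  0.1468] F [0.  7.6 5.3] w0.0520 ff 3.55
 t22.5 [ 0.5269 -0.1668  0.1469] F [0.1 6.8 5.4] w0.0503 ff 3.57
 t22.7 [ 0.5269 -0.1667  0.147 ] F [-0.   7.   6.1] w0.0481 ff 3.57
 t22.9 [ 0.527  -0.1668  0.147 ] F [0.2 7.9 5.4] w0.0463 ff 3.56
 t23.1 [ 0.527  -0.1668  0.147 ] F [0.4 7.  5.4] w0.0442 ff 3.56
 t23.3 [ 0.5271 -0.1668  0.1471] F [-0.2  7.3  6.1] w0.0421 ff 3.66
 t23.6 [ 0.5272 -0.1667  0.1471] F [-0.1  8.   6.1] w0.0403 ff 3.77
 t23.8 [ 0.5272 -0.1667  0.1472] F [1.  7.5 6.3] w0.0382 ff 3.88
 t24.0 [ 0.5273 -0.1666  0.1473] F [1.1 7.9 6.2] w0.0362 ff 4.0
 t24.2 [ 0.5274 -0.1665  0.1473] F [1.1 7.3 6.9] w0.0343 ff 4.12
 t24.4 [ 0.5274 -0.1667  0.1474] F [0.7 7.6 7.2] w0.0321 ff 4.57
 t24.6 [ 0.5272 -0.1676  0.1475] F [-0.   6.4  7. ] w0.0299 ff 6.23
f1 head front [] pad front [np.float64(123.2), np.float64(145.4)]
 t25.0 [ 0.5272 -0.1676  0.1475] F [0.1 5.2 6.7] w0.0301 ff 6.2
```

Contact began at w≈0.042. By head travel and trigger travel the pad is now pushed about 3.5 mm at a full squeeze, and head-edge x is 123.2 at that push. After release it drops to about 2 mm. Next is a controlled partial squeeze to head-edge ≈125.7 (6 mm), with the tool placed so both fingers end up gripping.

```bash
cat >> h.py <<'E'
def head():
    xs,p,xh,h=edges("h"); k=half(xs,p,100,150,90); return k
def ffr(s): # trigger force, grip force estimates
    a=np.array(s["wrist_force"])[:2]@[np.cos(TH),np.sin(TH)]; f=np.mean(s["finger_force"]); return round(f+a/2,1),round(f-a/2,1)
E
python3 - <<'E'
from h import *
print("before",head(),ffr(ctrl.sense()))
eoat.move_gripper(.075); ctrl.move_linear(C(-12,0,145),speed=.1); print("rel",head(),cx())
w=.066
while w>.036:
    eoat.move_gripper(w); s=ctrl.sense(); H=head(); f=ffr(s)
    print("w%.4f"%s["gripper_width"],"c%.1f"%cx(),"trig,grip",f,"H",H[:2],"t%.1f"%s["time"])
    if (len(H) and H[0]>125.0) or f[0]>9.3: break
    w-=.0015
E
```

```text
before [np.float64(123.2), np.float64(145.5)] (np.float64(9.0), np.float64(3.4))
rel [np.float64(121.6), np.float64(145.4)] -12.348126279195554
w0.0658 c-12.2 trig,grip (np.float64(0.0), np.float64(-0.0)) H [np.float64(121.6), np.float64(145.4)] t26.1
w0.0645 c-12.0 trig,grip (np.float64(0.4), np.float64(-0.1)) H [np.float64(121.7), np.float64(145.5)] t26.4
w0.0628 c-11.5 trig,grip (np.float64(3.0), np.float64(-0.3)) H [np.float64(121.6), np.float64(145.5)] t26.6
w0.0619 c-11.4 trig,grip (np.float64(5.0), np.float64(-0.2)) H [np.float64(121.8), np.float64(145.4)] t26.9
w0.0598 c-11.8 trig,grip (np.float64(5.2), np.float64(-0.4)) H [np.float64(121.5), np.float64(145.3)] t27.2
w0.0585 c-11.9 trig,grip (np.float64(4.9), np.float64(0.2)) H [np.float64(121.6), np.float64(145.4)] t27.4
w0.0569 c-11.6 trig,grip (np.float64(6.0), np.float64(-0.2)) H [np.float64(121.7), np.float64(145.5)] t27.7
w0.0556 c-11.2 trig,grip (np.float64(7.1), np.float64(-0.3)) H [np.float64(121.7), np.float64(145.5)] t28.0
w0.0540 c-10.9 trig,grip (np.float64(7.5), np.float64(0.2)) H [np.float64(121.5), np.float64(145.4)] t28.2
w0.0527 c-10.6 trig,grip (np.float64(8.3), np.float64(0.0)) H [np.float64(122.3), np.float64(145.4)] t28.5
w0.0512 c-10.5 trig,grip (np.float64(9.0), np.float64(-0.3)) H [np.float64(122.1), np.float64(145.4)] t28.8
w0.0498 c-10.4 trig,grip (np.float64(8.6), np.float64(0.4)) H [np.float64(122.3), np.float64(145.4)] t29.0
w0.0483 c-10.3 trig,grip (np.float64(9.3), np.float64(-0.0)) H [np.float64(122.6), np.float64(145.4)] t29.3
w0.0467 c-10.3 trig,grip (np.float64(9.5), np.float64(-0.0)) H [np.float64(122.7), np.float64(145.4)] t29.6
```

Release left H=121.6 (about 2 mm), which confirms the scale: 6 mm is H≈125.6. Continuing.

```bash
python3 - <<'E'
from h import *
w=.0455
while w>.026:
    eoat.move_gripper(w); s=ctrl.sense(); H=head(); f=ffr(s)
    print("w%.4f"%s["gripper_width"],"c%.1f"%cx(),"trig,grip",f,"H",H[:2],"t%.1f"%s["time"])
    if (len(H) and H[0]>125.2) or f[0]>12: break
    w-=.0012
E
```

```text
w0.0460 c-10.2 trig,grip (np.float64(9.7), np.float64(-0.0)) H [np.float64(122.8), np.float64(145.5)] t29.8
w0.0446 c-10.7 trig,grip (np.float64(9.9), np.float64(1.3)) H [np.float64(123.2), np.float64(145.3)] t30.1
w0.0431 c-11.3 trig,grip (np.float64(10.7), np.float64(2.9)) H [np.float64(124.1), np.float64(145.4)] t30.4
w0.0422 c-11.8 trig,grip (np.float64(9.8), np.float64(5.2)) H [np.float64(125.1), np.float64(145.4)] t30.6
w0.0406 c-12.4 trig,grip (np.float64(10.5), np.float64(6.7)) H [np.float64(125.5), np.float64(145.4)] t30.9
```

```bash
python3 - <<'E'
from h import *
ctrl.hold(.5); H=head(); s=st(); print(H,ffr(s))
if 125<H[0]<126.3: print(workorder.job_done())
E
```

```text
t31.5 [ 0.5273 -0.1621  0.1465] F [-1.7  5.2  9.3] w0.0408 ff 8.52
[np.float64(125.5), np.float64(145.4)] (np.float64(10.9), np.float64(6.1))
the job is handed in; nothing more can be done
None
```

I handed the job in at 31.5 s: the block is flat on the bar against the end stop, and the gripper is still squeezing the trigger with the pad pushed back about 6 mm (estimated from camera and trigger travel); no verdict came back.

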